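# Close the loaded bay of the section grinder and hold its panel down

### The arm

A 6-joint arm with a two-finger parallel gripper is mounted at the origin on the work surface. World frame = base frame: x ahead of the robot, y to its left, z up, the work surface at z = 0. Lengths are in mm, angles in rad, forces in N, time in s.
With the tool pointing down it reaches from about 425 to 925 mm from the base axis. Payload 12.5 kg.
Tool frame: the origin (TCP) lies on the centre line of the jaws, within the pads' length; the fingertips stand 8 mm ahead of it and the grasp point (between the pads) lies 11 mm behind it; x points along the fingers, z is the direction in which the jaws open and shut, and the axes are right-handed (so a half turn about x gives the same grasp; the last joint's range is limited). The gripper opens to 85 mm and grips with 20 to 120 N. Pads are 22 mm wide; open, the fingers measure 114 mm over their backs; the gripper's body (76 mm by 85 mm) begins 54 mm behind the grasp point. The pads swing forward as they close: fully open they stand 13 mm farther back than shut.
Start: joints at [-1.398, 0.491, 1.559, -0, 1.092, -0.106], TCP at [172.024, -600.876, 239.327] pointing down, gripper open.
Joint ranges: [-3.1, 3.1], [-0.84, 2.19], [0.05, 2.79], [-1.13, 4.28], [0.06, 2.93], [-2.69, 2.69]. Speed limits (rad/s): [2.22, 2.22, 2.79, 3.14, 3.14, 3.14].

### API

Orientations are given as [roll, pitch, yaw] about the fixed x, y, z axes, in that order (R = Rz(yaw) Ry(pitch) Rx(roll)).
In Python, from bench import ctrl, hand, get_state, viewer gives the robot as it stands. Calls block until the motion is done:
- ctrl.movep(position, orientation): joint-space move of the TCP to a pose.
- ctrl.move_linear(position, rot=None, vel=150, force_limit=None): straight line of the TCP; rot=None keeps the orientation; vel is the mean speed in mm/s. With force_limit (N) it stops when the force on the tool has changed by that much, and returns True; else False.
- ctrl.move_j(angles): joint-space move.
- hand.move_gripper(opening, f_grip=None): opening from 0.0 (shut) to 1.0 (fully open); f_grip is the grip in N (None keeps the last); returns when the fingers have stopped.
- ctrl.pause(seconds).
- ctrl.inverse_kinematics(position, orientation): joint angles nearest the present ones, or None.
- get_state(): the state.
- viewer.camera(name): name is "side" or "top" or "wrist"; returns a dict with "frame" (400x640x3 uint8, blue, green, red), "intrinsics" (3x3 intrinsics, pixels), "dist_coeffs" ([k1, k2, p1, p2, k3] as OpenCV has them; the pictures are not rectified), "pose" (4x4, takes a point from camera to world coordinates). Camera axes: x right, y up, looking along -z (the intrinsics and any distortion apply to the point x, -y, -z); pixel columns grow to the right and rows downward; lengths in mm; the calibration is good to about 2 mm. A picture is of the moment at which its call begins. There is no depth.
A pose or a line that the arm cannot do raises ctrl.PlanningError and nothing moves.
- ctrl.sign_off(): hands the job in, once; it reports no verdict.
Trained networks look in the newest picture that a camera, given by its name, has taken for a name from the list of things; names that differ only in an ending like _2 or _b are one class to them, and where a whole thing is asked for, a point or a joint stands for the part that bears it (a point fixed in the world has none). Each returns a list of dicts, best first, with "conf" (0 to 1); they miss things now and then, are a little off and sometimes report something else, mostly with a low value. They report only what shows in the picture. A call takes as long as a camera call.
- viewer.regions_of(camera, query): "mask" (400x640 bool, what is visible of it).
- viewer.pinpoint(camera, query): "xyz" ([x, y, z] in mm, in the coordinates of the camera as it stood for that picture, good to about 4 mm: a listed point, or the origin of a listed thing).
The state is a dict: "time_s": time; "q": joint angles; "dq": joint speeds; "joint_torque": joint torques, N m; "tcp_pos": TCP position; "orientation": TCP orientation; "force": force on the tool from outside, world axes, zero at the start; "ft_torque": the same for the moment, N m; "opening": opening from 0.0 (shut) to 1.0 (fully open).
Only numpy, scipy, OpenCV 4.12 (cv2) and the standard library are available. Lean on these libraries where they do the work, as an engineer would, in place of code of your own. Each camera call takes 0.05 s, during which the arm holds its last target.

### The job

One of the section grinder's two bays holds the specimen, the solid puck seen through the window; the other holds only an empty ring. On the loaded bay turn the panel's quarter-turn fastener until its wing is in line with the index marks, then let go of it, press that panel fully down onto the frame with the fingers on the panel itself, and finish while still holding it down, because it springs up when released. Leave the empty bay's panel and fastener and the other things on the bench as they are.

Things in the scene. Friction and masses are not known exactly. Their poses are not given: they have to be found in the camera images.
- grinder: white two-bay section grinder, 300 x 350 mm footprint, fixed to the bench; its flat deck is 100 mm above the bench. The origin is on the bench; +x points from the robot-side edge (130 mm away) to the control strip at the back, +y to the left bay. The bays are centred at y = +80 mm (left) and y = -80 mm (right), x = 0
- specimen_top (a point): centre of the top face of the specimen: a solid black resin puck 50 mm across and 32 mm high with a copper hexagon in its face, clamped inside one of the two bays and seen through that bay's window (87 mm above the bench)
- holder_top (a point): centre of the top rim of the empty steel holder ring (50 mm outside, 40 mm inside, 32 mm high), clamped in the other bay, the empty one
- left_fastener (a joint): angle (rad) of the left bay's quarter-turn fastener about the upright axis, anticlockwise from above positive; 0 = its wing points along the grinder's x, in line with the two dark index marks on the panel. It starts +0.6 to +1.4 and so is to be turned clockwise from above. Stops at +-1.75, stays where it is left, turns with about 0.05 N m. The pin below it enters the deck only within about 0.15 rad of 0; otherwise the panel stops after about 2 mm
- left_wing (a point): grip centre of the left fastener's wing, on its axis: an upright steel bar 36 mm long, 10 mm thick, whose top is 12 mm above this point and the panel's surface 24 mm below it; a disc of 36 mm diameter and 3 mm height is at its foot. At angle 0 the bar's length is along the grinder's x. It is at x = -55 mm on the grinder, in the middle of the bay's width
- left_wing_end (a point): point on the left wing at the height of its grip centre, 16 mm along the bar from the axis; it tells the bar's direction
- left_panel (a joint): travel (m) of the left bay's access panel: 0 = standing 8 mm above the deck on its gasket springs, 0.008 = fully down on the frame. The panel is an aluminium plate 190 x 145 x 5 mm on guide pins with a 65 x 80 mm clear window, its upper surface 113 mm above the bench while up; it only moves up and down. It takes about 10 N to hold fully down and springs up when let go
- left_pad (a point): centre of the top face of the left panel's black rubber press pad, 30 x 70 mm, 2 mm thick, at x = +70 mm on the grinder behind the window; 115 mm above the bench while the panel is up, 107 mm when it is down
- right_fastener (a joint): angle (rad) of the right bay's quarter-turn fastener about the upright axis, anticlockwise from above positive; 0 = its wing points along the grinder's x, in line with the two dark index marks on the panel. It starts -0.6 to -1.4 and so is to be turned anticlockwise from above. Stops at +-1.75, stays where it is left, turns with about 0.05 N m. The pin below it enters the deck only within about 0.15 rad of 0; otherwise the panel stops after about 2 mm
- right_wing (a point): grip centre of the right fastener's wing, on its axis: an upright steel bar 36 mm long, 10 mm thick, whose top is 12 mm above this point and the panel's surface 24 mm below it; a disc of 36 mm diameter and 3 mm height is at its foot. At angle 0 the bar's length is along the grinder's x. It is at x = -55 mm on the grinder, in the middle of the bay's width
- right_wing_end (a point): point on the right wing at the height of its grip centre, 16 mm along the bar from the axis; it tells the bar's direction
- right_panel (a joint): travel (m) of the right bay's access panel: 0 = standing 8 mm above the deck on its gasket springs, 0.008 = fully down on the frame. The panel is an aluminium plate 190 x 145 x 5 mm on guide pins with a 65 x 80 mm clear window, its upper surface 113 mm above the bench while up; it only moves up and down. It takes about 10 N to hold fully down and springs up when let go
- right_pad (a point): centre of the top face of the right panel's black rubber press pad, 30 x 70 mm, 2 mm thick, at x = +70 mm on the grinder behind the window; 115 mm above the bench while the panel is up, 107 mm when it is down
- tray: bystander: white plastic tray 100 x 160 x 40 mm, origin under its centre
- jar: bystander: amber jar 40 mm across, 60 mm high, origin under its centre
- mouse: bystander: black computer mouse 105 x 60 mm, 34 mm high, origin under its centre

How it is judged:
By the outcome, as a careful person would: the job done as asked, in the order asked, and still so for the second after the job is handed in, while the arm keeps its last pose, push and grip.
It also fails if it takes over 40 s, if anything falls off the work surface, if the arm or the gripper's body presses on something with over 40 N, if the wrist force passes 120 N, or if a joint passes its speed limit or range.

## Working session

There is one attempt and no reset: what is moved stays moved. The work goes in short steps, each a Python script; the robot and the scene stay as the last script left them, time stands still between calls to the robot, and variables do not carry over. Pictures are saved under pics/ and viewed, and the job is handed in when it is done.

```bash
mkdir -p pics; ls
python3 - <<'E'
from bench import ctrl, hand, get_state, viewer
import cv2,numpy as np
s=get_state();print(s)
for c in("side","top","wrist"):
    d=viewer.camera(c);cv2.imwrite(f"pics/{c}0.png",d["frame"])
    T=np.array(d["pose"]);print(c,np.round(T,3).tolist(),d["intrinsics"],d["dist_coeffs"])
    for n in["grinder","specimen_top","holder_top","left_wing","left_wing_end","left_pad","right_wing","right_wing_end","right_pad","tray","jar","mouse"]:
        for r in viewer.pinpoint(c,n)[:2]:
            print(n,round(r["conf"],2),np.round(T@np.r_[r["xyz"],1],1)[:3])
E
```

```text
pics
{'time_s': 0.0, 'q': array([-1.39757934e+00,  4.91554232e-01,  1.55942055e+00, -1.04834202e-05,
        1.09171348e+00, -1.05602279e-01]), 'dq': array([-5.59117708e-04,  2.17681752e-03,  6.51971793e-04,  2.66717812e-04,
        2.68506322e-04,  4.45918465e-07]), 'joint_torque': array([ 3.87283741e-03, -6.18445373e+01, -2.61589622e+01,  8.87724582e-06,
        4.10869849e-03,  1.67571898e-05]), 'tcp_pos': array([ 171.99535232, -600.65311409,  238.74099876]), 'orientation': array([3.04447663, 1.56970067, 1.7525044 ]), 'force': array([0.03163347, 0.44074088, 0.16886441]), 'ft_torque': array([-0.0213585,  0.0050736,  0.0577123]), 'opening': 0.9959271921383229}
side [[-0.741, 0.452, -0.497, 21.319], [-0.672, -0.496, 0.551, 578.602], [0.003, 0.741, 0.671, 815.318], [0.0, 0.0, 0.0, 1.0]] [[413.36546954   0.         316.11421389]
 [  0.         413.36546954 196.24876774]
 [  0.           0.           1.        ]] [-0.0763796  0.         0.         0.         0.       ]
grinder 0.87 [598.7 -12.3  -2.2]
left_wing 0.73 [530.9  62.  140.2]
left_wing 0.57 [679.4 -80.1 116.7]
left_wing_end 0.
[... 681 characters left out ...]
   -0.9]
left_wing 0.56 [525.9  61.1 137.7]
left_wing 0.31 [675.6 -75.8 116.9]
left_wing_end 0.61 [531.3  71.4 140. ]
left_pad 0.9 [651.6  81.  114.5]
right_wing 0.43 [554.7 -94.8 139.4]
right_wing_end 0.69 [ 565.8 -102.8  140.3]
right_pad 0.77 [674.8 -75.4 118.3]
tray 0.62 [431.2 476.1   2.9]
tray 0.55 [676.3 -74.1 117.2]
jar 0.66 [599.1 353.9   2.9]
mouse 0.86 [ 567.8 -400.1    2.9]
wrist [[0.274, 0.918, 0.287, 244.341], [-0.962, 0.262, 0.081, -579.604], [-0.001, -0.299, 0.954, 371.913], [0.0, 0.0, 0.0, 1.0]] [[283.04616596   0.         325.76013943]
 [  0.         283.04616596 201.47664461]
 [  0.           0.           1.        ]] [0.00828076 0.         0.         0.         0.        ]
```

View pics/side0.png

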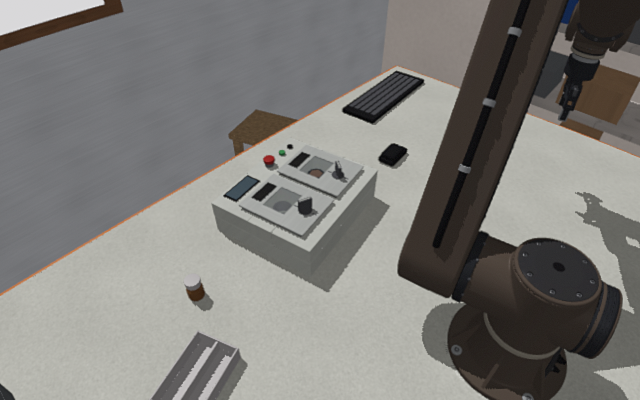

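View pics/top0.png

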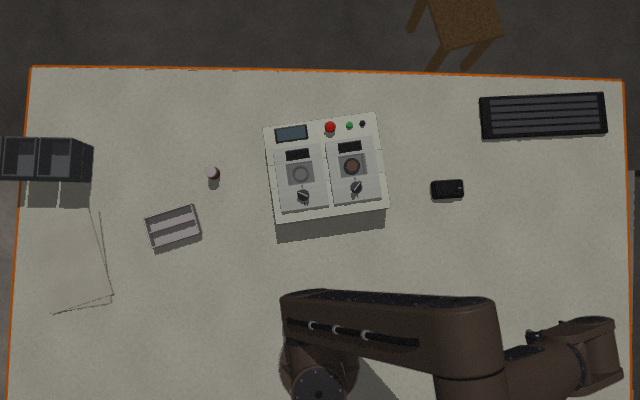

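Run:
```python
import cv2,numpy as np
a=cv2.resize(cv2.imread("pics/top0.png")[100:250,255:400],None,fx=3,fy=3,interpolation=cv2.INTER_CUBIC)
b=cv2.resize(cv2.imread("pics/side0.png")[135:265,205:350],None,fx=2.5,fy=2.5,interpolation=cv2.INTER_CUBIC)
c=np.zeros((450,435+b.shape[1],3),np.uint8);c[:,:435]=a;c[:b.shape[0],435:]=b
cv2.imwrite("pics/zoom0.png",c)
```

```text
(no output)
```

View pics/zoom0.png

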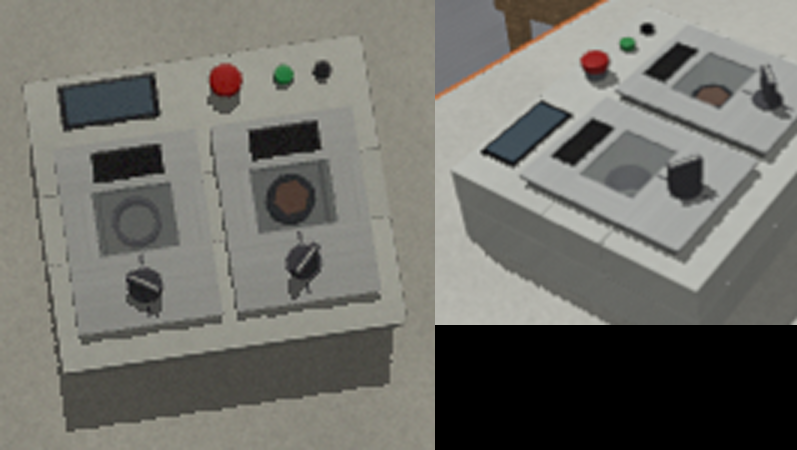

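```bash
cat > h.py <<'E'
from bench import ctrl, hand, get_state, viewer
import cv2,numpy as np
from scipy.spatial.transform import Rotation as R
def ori(barang,flip=False):
    "tool down, jaws opening perpendicular to a bar whose world angle is barang"
    a=barang+np.pi/2+(np.pi if flip else 0)
    z=np.array([np.cos(a),np.sin(a),0]);x=np.array([0,0,-1.]);y=np.cross(z,x)
    return R.from_matrix(np.c_[x,y,z]).as_euler('xyz')
NM=["grinder","specimen_top","holder_top","left_wing","left_wing_end","left_pad","right_wing","right_wing_end","right_pad"]
def look(c,name,names=NM,n=2):
    d=viewer.camera(c);cv2.imwrite(f"pics/{name}.png",d["frame"]);T=np.array(d["pose"])
    for k in names:
        for r in viewer.pinpoint(c,k)[:n]:
            print(k,round(r["conf"],2),np.round(T@np.r_[r["xyz"],1],1)[:3])
    return d
E
python3 - <<'E'
from h import *
for f in(0,1):
  for a in(-.55,.16):
    for z in (330,128): print(f,a,z,ctrl.inverse_kinematics([555,-97,z],ori(a,f)))
s=get_state();M=R.from_euler('xyz',s["orientation"]).as_matrix();print(M.round(2))
ctrl.movep([520,-97,300],ori(-.2,[0,1][0]) if abs(ctrl.inverse_kinematics([520,-97,300],ori(-.2,0))[5])<abs(ctrl.inverse_kinematics([520,-97,300],ori(-.2,1))[5]) else ori(-.2,1))
look("wrist","wrist1")
print(get_state()["time_s"],get_state()["q"])
E
```

```text
0 -0.55 330 [-0.29026123  0.32201361  1.58461263  0.          1.23496641 -1.31105755]
0 -0.55 128 [-0.29026123  0.54265046  1.82478866  0.          0.77415354 -1.31105755]
0 0.16 330 [-2.90261228e-01  3.22013610e-01  1.58461263e+00 -4.44089210e-16
  1.23496641e+00 -2.02105755e+00]
0 0.16 128 [-2.90261228e-01  5.42650460e-01  1.82478866e+00 -4.44089210e-16
  7.74153537e-01 -2.02105755e+00]
1 -0.55 330 [-0.29026123  0.32201361  1.58461263  0.          1.23496641  1.8305351 ]
1 -0.55 128 [-2.90261228e-01  5.42650460e-01  1.82478866e+00 -4.44089210e-16
  7.74153537e-01  1.83053510e+00]
1 0.16 330 [-2.90261228e-01  3.22013610e-01  1.58461263e+00 -4.44089210e-16
  1.23496641e+00  1.12053510e+00]
1 0.16 128 [-2.90261228e-01  5.42650460e-01  1.82478866e+00 -4.44089210e-16
  7.74153537e-01  1.12053510e+00]
[[-0.    0.96  0.28]
 [-0.    0.28 -0.96]
 [-1.   -0.    0.  ]]
grinder 0.95 [591.3  -8.3  -4.2]
grinder 0.35 [ 553.2 -100.9  137.8]
left_wing 0.6 [529.6  60.2 137.5]
left_wing_end 0.87 [532.2  74.7 133.3]
left_pad 0.97 [648.8  79.2 112.2]
left_pad 0.3 [596.8 355.   -4.9]
right_wing 0.96 [ 554.3 -100.   138.7]
right_wing_end 0.81 [ 568.6 -106.3  136.8]
right_wing_end 0.45 [ 562.  -396.5   -2.8]
right_pad 0.72 [677.  -81.2 113.7]
4.65 [-3.09448287e-01  2.93383915e-01  1.70951182e+00  1.66068323e-05
  1.13873627e+00  1.46141932e+00]<sys>:0: UserWarning: Gimbal lock detected. Setting third angle to zero since it is not possible to uniquely determine all angles.
```

View pics/wrist1.png

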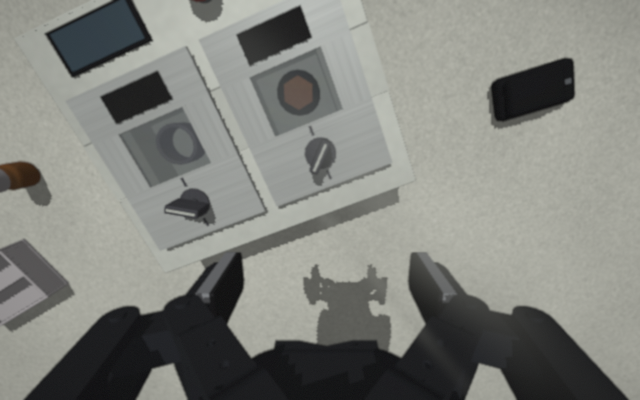

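Run:
```python
import cv2
im=cv2.imread("pics/wrist1.png")[0:215,190:420]
cv2.imwrite("pics/z1.png",cv2.resize(im,None,fx=2.75,fy=2.75,interpolation=cv2.INTER_CUBIC))
```

```text
(no output)
```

View pics/z1.png

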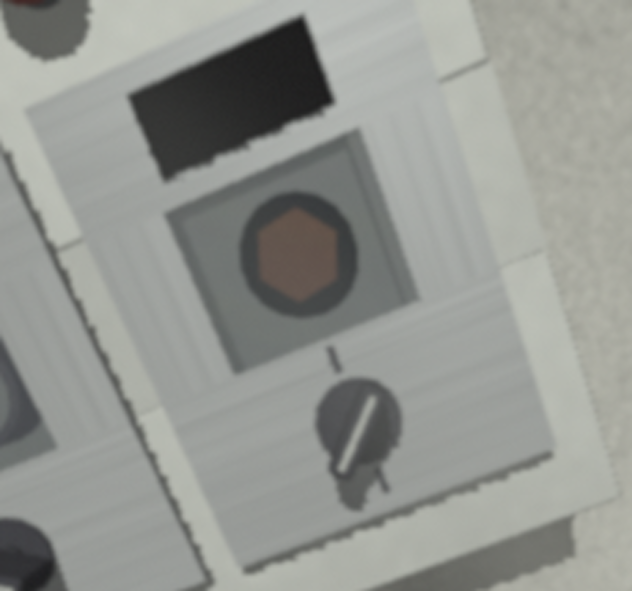

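```bash
cat >> h.py <<'E'
def ray(d,px,z):
    K=np.array(d["intrinsics"]);D=np.array(d["dist_coeffs"]);T=np.array(d["pose"])
    u=cv2.undistortPoints(np.array(px,float).reshape(-1,1,2),K,D).reshape(-1,2)
    v=np.c_[u[:,0],-u[:,1],-np.ones(len(u))]@T[:3,:3].T
    return T[:3,3]+v*((z-T[2,3])/v[:,2:])
E
python3 - <<'E' 2>/dev/null
from h import *
d=viewer.camera("wrist")
c=lambda p:np.array(p)/2.75+[190,0]-0.3
an=lambda a,b:round(np.arctan2(*(b-a)[1::-1]),3)
w=ray(d,c([(165,213),(358,129),(418,300),(236,373)]),113)
p=ray(d,c([(128,95),(303,15),(333,102),(165,181)]),115)
q=ray(d,c([(246,572),(552,455),(25,108)]),113)
b=ray(d,c([(374,397),(341,472)]),149)
m=ray(d,c([(330,347),(387,492),(340,370),(376,468)]),113)
print(w.round(1),p.round(1),q.round(1),b.round(1),m.round(1),sep="\n")
print("win",an(w[3],w[0]),an(w[2],w[1]),an(w[1],w[0])-1.571,an(w[2],w[3])-1.571,w.mean(0))
print("pad",an(p[1],p[0])-1.571,an(p[2],p[3])-1.571,p.mean(0))
print("pan",an(q[1],q[0])-1.571,an(q[0],q[2]))
print("mark",an(m[1],m[0]),m.mean(0),"bar",an(b[1],b[0]),b.mean(0))
E
```

```text
[[ 644.   -41.4  113. ]
 [ 657.1 -118.6  113. ]
 [ 594.3 -129.3  113. ]
 [ 581.5  -52.8  113. ]]
[[ 683.8  -39.8  115. ]
 [ 695.3 -107.   115. ]
 [ 667.  -111.5  115. ]
 [ 654.1  -44.9  115. ]]
[[ 499.2  -35.9  113. ]
 [ 523.4 -172.5  113. ]
 [ 687.7   -1.4  113. ]]
[[ 564.9 -105.8  149. ]
 [ 540.6  -88.4  149. ]]
[[ 583.9  -91.9  113. ]
 [ 521.7 -102.6  113. ]
 [ 574.4  -93.9  113. ]
 [ 532.6 -100.1  113. ]]
win 0.18 0.169 0.16900000000000004 0.16500000000000004 [619.23909793 -85.54535675 113.        ]
pad 0.17000000000000015 0.19100000000000006 [675.07775625 -75.81195448 115.        ]
pan 0.17600000000000016 0.181
mark 0.171 [553.1463335  -97.11005025 113.        ] bar -0.621 [552.76209392 -97.138658   149.        ]
```

```bash
python3 - <<'E' 2>/dev/null
from h import *
X,Y=553.1,-97.3
ctrl.movep([X,Y,200],ori(-.62,1))
print(ctrl.move_linear([X,Y,129],vel=100,force_limit=8))
hand.move_gripper(0.0,20)
s=get_state();print(s["time_s"],s["tcp_pos"],s["force"],s["ft_torque"],s["opening"])
cv2.imwrite("pics/grip.png",viewer.camera("wrist")["frame"])
E
```

```text
False
6.7333 [553.14509702 -97.28669701 129.07007403] [-0.860614    0.33834456  0.95802817] [0.14179025 0.01718298 0.05906148] 0.11223426494269513
```

View pics/grip.png

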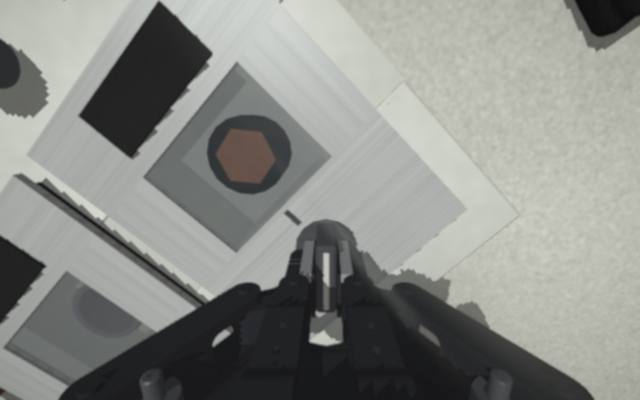

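The bar is gripped at about (325,280), and the opening of about 9.5 mm matches its 10 mm thickness. Next I turn it.

```bash
python3 - <<'E' 2>/dev/null
from h import *
X,Y=553.1,-97.3
for a in (-.3,.0,.172):
    ctrl.move_linear([X,Y,129],rot=ori(a,1),vel=60)
    s=get_state();print(s["time_s"],s["tcp_pos"],s["force"],s["ft_torque"],s["opening"])
hand.move_gripper(1.0)
ctrl.move_linear([X,Y,200],vel=120)
ctrl.movep([520,-97,300],ori(.172,1))
d=look("wrist","turned",["right_wing","right_wing_end"],1)
im=d["frame"]; print(get_state()["time_s"])
import pickle;pickle.dump(d,open("d.pkl","wb"))
cv2.imwrite("pics/turned_z.png",cv2.resize(im[0:240,180:460],None,fx=2.5,fy=2.5,interpolation=cv2.INTER_CUBIC))
E
```

```text
7.25 [553.01972359 -97.52937313 129.01411466] [-1.68544857 -3.59044436  1.28717918] [-0.4746323   0.30006666  0.01535684] 0.1104839124716582
7.7 [552.97776004 -97.83314875 129.02143303] [-2.06782093 -5.47012065  1.25143074] [-1.00767873  0.36585322  0.04975449] 0.11191158982912934
8.025 [552.9841556  -98.01338758 129.02569163] [-1.86233301 -7.07613962  2.86357511] [-1.21473951  0.4615906   0.04403572] 0.11046825792464818
right_wing 0.6 [553.2 -98.6 136.5]
right_wing_end 0.66 [570.8 -97.7 137. ]
10.1333
```

View pics/turned_z.png

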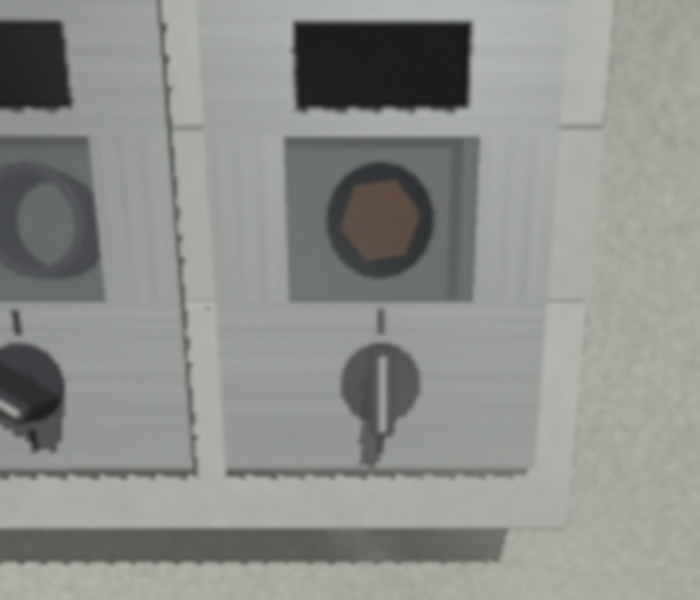

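```bash
python3 - <<'E' 2>/dev/null
from h import *
import pickle
d=pickle.load(open("d.pkl","rb"))
c=lambda p:np.array(p)/2.5+[180,0]-0.3
b=ray(d,c([(382,355),(383,434)]),149);m=ray(d,c([(285,137),(290,301),(480,137),(473,301)]),113)
f=lambda a,b:np.arctan2(*(a-b)[1::-1])
print("bar",f(b[0],b[1]),"win",f(m[0],m[1]),f(m[2],m[3]))
X,Y=676.2,-75.9
hand.move_gripper(0.0,40)
ctrl.movep([X,Y,180],ori(.172,1))
ctrl.move_linear([X,Y,135],vel=100,force_limit=8)
f0=get_state()["force"]
print(f0,ctrl.move_linear([X,Y,119],vel=20,force_limit=30))
s=get_state();print(s["time_s"],s["tcp_pos"],s["force"])
print(ctrl.move_linear([X,Y,105],vel=15,force_limit=22))
s=get_state();print(s["time_s"],s["tcp_pos"],s["force"],s["opening"])
cv2.imwrite("pics/p_w.png",viewer.camera("wrist")["frame"])
cv2.imwrite("pics/p_s.png",cv2.resize(viewer.camera("side")["frame"][135:265,205:400],None,fx=4,fy=4,interpolation=cv2.INTER_CUBIC))
s=get_state();print(s["time_s"],s["tcp_pos"],s["force"])
E
```

```text
bar 0.1910665910739219 win 0.17038036443375712 0.17305147289174277
[ 0.51259638 -0.75091119  0.00427624] False
13.2583 [676.18224412 -75.92280295 119.32359718] [-2.73731314 -0.21218365  4.74952294]
True
13.7833 [676.18829479 -75.89254275 115.26212792] [-2.6539585   0.55890875  8.53209866] 0.0033198221065107824
13.8833 [676.18385889 -75.88221048 115.23319358] [-2.84193471  1.20328292  8.90008082]
```

View pics/p_w.png

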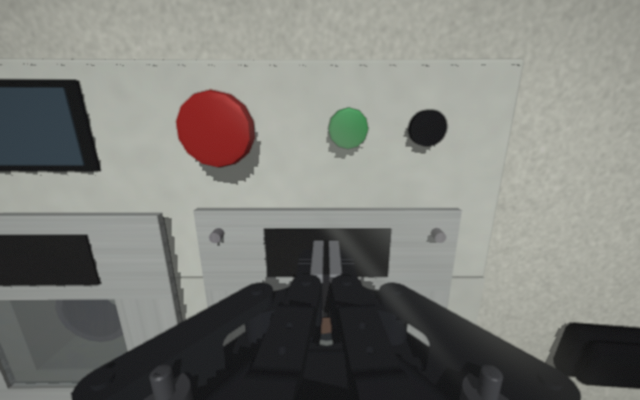

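View pics/p_s.png

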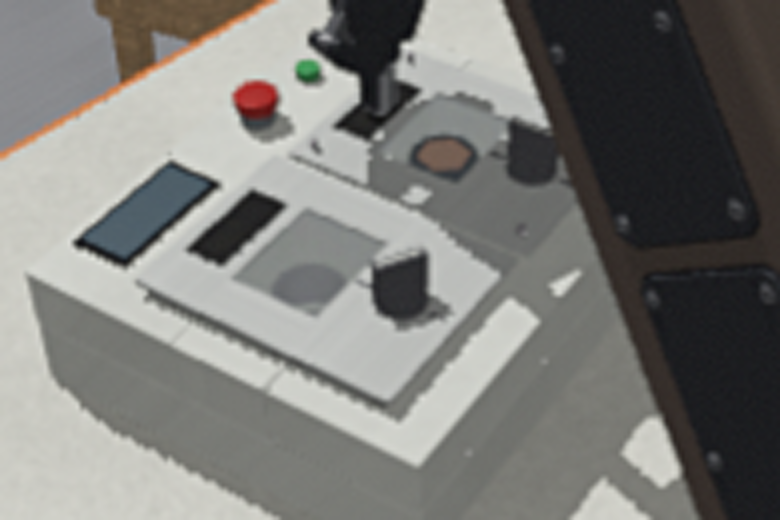

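The panel hit its stop at the expected height, but the arm relaxed to only 9 N. I'll push down in small steps to get a firmer hold.

```bash
python3 - <<'E' 2>/dev/null
from h import *
X,Y=676.2,-75.9
z=115.0
while z>112:
    ctrl.move_linear([X,Y,z],vel=10); ctrl.pause(0.15)
    s=get_state();print(z,s["tcp_pos"],s["force"])
    if s["force"][2]>20: break
    z-=0.25
ctrl.pause(1)
s=get_state();print(s["time_s"],s["tcp_pos"],s["force"],s["opening"],s["dq"].round(4))
look("top","p_t",["right_wing","right_wing_end","right_pad","left_wing","left_wing_end","left_pad"],1)
viewer.camera("side")
d=look("side","p_s2",["right_wing","right_wing_end","right_pad","left_wing","left_wing_end","left_pad"],1)
cv2.imwrite("pics/p_w2.png",viewer.camera("wrist")["frame"])
E
```

```text
115.0 [676.18918482 -75.92274324 115.83686755] [-3.39794447 -0.07015046  8.03564797]
114.75 [676.18758496 -75.87307688 115.58263961] [-4.20495492  0.40856908  9.01961375]
114.5 [676.221193   -75.88212048 115.39654011] [-3.52986796  0.42323016  8.48176207]
114.25 [676.20748203 -75.89348762 115.155857  ] [-2.8180339   0.73213888  8.61047058]
114.0 [676.19138335 -75.90336908 115.06675206] [-3.9927856  -0.23172052  9.69531473]
113.75 [676.22146653 -75.88037527 115.03617596] [-4.73693729  0.46291303 11.98722545]
113.5 [676.23412765 -75.8963299  115.01026516] [-5.47530278  0.06865019 13.96766732]
113.25 [676.22959232 -75.90617733 114.99864741] [-7.21609806  1.37229475 15.79640258]
113.0 [676.25087002 -75.86699115 114.96854032] [-6.631709    1.61896256 17.62726892]
112.75 [676.24954515 -75.8897822  114.95576117] [-7.33342636  0.72845099 19.11718241]
112.5 [676.22670844 -75.8962962  114.90110572] [-8.0851214   1.02159242 21.38001513]
19.2833 [676.23435213 -75.89172594 114.90108646] [-8.25257987  0.8029134  22.10127298] -0.0005485821197490815 [ 0.      0.0007  0.0003 -0.0013  0.0023  0.0006]
right_wing 0.68 [653.1  82.4 121.4]
left_wing 0.42 [527.8  62.4 132.9]
left_wing_end 0.54 [532.   71.3 138.5]
left_pad 0.92 [653.4  80.5 118.5]
right_wing_end 0.68 [571.  -97.1 132.2]
right_pad 0.74 [678.9 -78.9 109.6]
left_wing 0.67 [529.5  61.9 140.2]
left_wing_end 0.6 [531.2  76.5 138.4]
left_pad 0.63 [652.1  77.3 120.6]
```

View pics/p_w2.png

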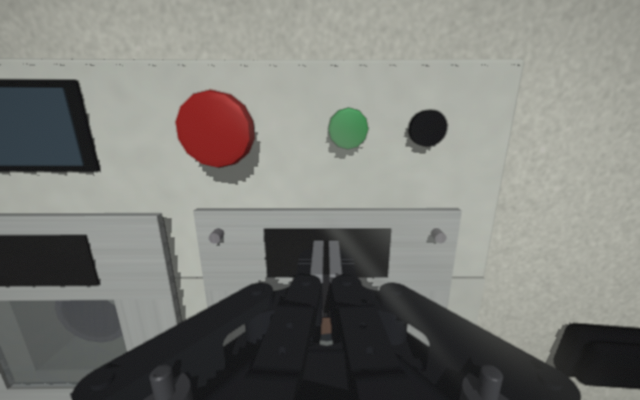

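The stop is stiff, with the fingertips at 106.9 mm against an expected 107 mm for the pad when down. It is holding steadily at 22 N.

Run:
```python
from bench import ctrl
ctrl.sign_off()
```

```text
the job is handed in; nothing more can be done
```

The job is handed in with the right bay's panel held fully down, at about 19.4 s on the robot's clock.

- **Bay:** the top and wrist pictures showed the puck with the copper hexagon in the right bay and the empty ring in the left.
- **Fastener:** I gripped the right wing, turned it anticlockwise from about -0.79 rad, and let go. In the picture afterwards the bar stood at about 0.19 rad in the world against 0.172 for the grinder. That is an error of about 0.02 rad, inside the 0.15 rad at which the pin enters.
- **Panel:** I pressed the right rubber pad with closed fingers through the full 8 mm of travel, until the stop turned stiff. The fingertips were then at 106.9 mm (107 mm expected), pressing steadily at about 22 N.
- **First press:** the first push stopped on its force limit and relaxed to about 9 N, so I pressed again in small steps to get the firmer hold.
- **Left alone:** the left wing and pad were measured where they had been at the start. I did not measure the tray, jar and mouse again, but the arm was never moved down near them.
- **Network disagreements:** in the final top picture the network put "right_wing" on the left pad, which I disregarded. The side view's "right_wing_end" (571, -97) and "right_pad" height (about 110 mm, against 117 mm before) agree with the aligned, lowered state.

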